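# Line up the celadon cups by height on the bamboo rail

### The arm

A 6-joint arm with a two-finger parallel gripper is mounted at the origin on the work surface. World frame = base frame: x ahead of the robot, y to its left, z up, the work surface at z = 0. Lengths are in mm, angles in rad, forces in N, time in s.
With the tool pointing down it reaches from about 375 to 900 mm from the base axis. Payload 3.1 kg.
Tool frame: the origin (TCP) lies on the centre line of the jaws, within the pads' length; the fingertips stand 19 mm ahead of it and the grasp point (between the pads) is the TCP; z points along the fingers, y is the direction in which the jaws open and shut (so a half turn about z gives the same grasp; the last joint's range is limited). The gripper opens to 85 mm and grips with 20 to 120 N. Pads are 22 mm wide; open, the fingers measure 114 mm over their backs; the gripper's body (76 mm by 85 mm) begins 54 mm behind the grasp point. The pads swing forward as they close: fully open they stand 13 mm farther back than shut.
Start: joints at [-1.347, 0.527, 1.433, -0, 1.181, -0.178], TCP at [245.017, -574.946, 250.31] pointing down, gripper open.
Joint ranges: [-3.08, 3.08], [-0.75, 2.2], [0.22, 2.44], [-1.43, 4.57], [0, 2.65], [-2.85, 2.85]. Speed limits (rad/s): [2.79, 2.79, 3.14, 3.14, 3.14, 3.14].

### API

Orientations are given as a unit quaternion [w, x, y, z].
In Python, from bench import env gives the robot as it stands. The module is installed in compiled form; this text tells all that it offers.
- The arm moves only by the tool drive_tool, never from a script. Its argument "series" is a list of rows, each a list of 7 numbers: the shift along the tool's x, y, z in m, then the turn, a rotation vector about the tool's x, y, z in rad, then the opening, from -1 (shut) to 1 (fully open). A call has 1 to 10 rows; each row shifts and turns the commanded pose from where the row before left it, along the tool's axes as they then stand; what a row does not reach is not made up. A row lasts 1/10 s, in which the tool goes at most 50 mm and 8.59 degrees, less where a joint would pass 70% of its speed; a pose out of reach is approached as far as the arm can. A call with a gripper value outside its range is refused whole. The fingers move at their own pace and stop on an object; the grip force is fixed at half the most. Time passes only in rows, so rows that do not move let the fingers close. It gives the time, the measured TCP pose, the force and the opening at its end, in the units of the state.
- env.get_state(): the state, without advancing time (a new reading comes with each control period).
- env.camera(name): name is "scene" or "top" or "wrist"; returns a dict with "pixels" (420x560x3 uint8, red, green, blue), "depth" (420x560 float32, mm along the optical axis (not along the pixel's ray), 0 where there is no reading), "fx", "fy", "cx", "cy" (pixels), "dist_coeffs" ([k1, k2, p1, p2, k3] as OpenCV has them; the pictures are not rectified), "view" (4x4, takes a point from world to camera coordinates); the wrist camera has in their place "tool_from_camera" (4x4, takes a point from camera to tool coordinates, whose origin is the TCP and whose axes are the flange's). Camera axes: x right, y down, z forward; pixel columns grow to the right and rows downward; lengths in mm; the calibration is good to about 2 mm. A picture is of the moment at which its call begins: read the wrist's pose just before it.
- env.hand_in(): hands the job in, once; it reports no verdict.
The state is a dict: "time": time; "qpos": joint angles; "qvel": joint speeds; "effort": joint torques, N m; "ee_pos": TCP position; "orientation": TCP orientation; "force": force on the tool from outside, world axes, zero at the start; "ft_torque": the same for the moment, N m; "gripper_width": finger opening in mm.
Only numpy, scipy, OpenCV 4.12 (cv2) and the standard library are available. Lean on these libraries where they do the work, as an engineer would, in place of code of your own. Each camera call takes 0.05 s, during which the arm holds its last target. There are 200 camera calls.

### The job

Line up the four celadon cups by height on the bamboo rail, one standing upright in the middle of each dark round mat: the tallest on the mat nearest the teapot, then shorter and shorter down to the shortest on the mat nearest the canister. Leave the teapot and the canister where they stand.

Things in the scene. Friction and masses are not known exactly. Their poses are not given: they have to be found in the camera images.
- cup_a_center (a point): the shortest cup: handleless open tea cup, very pale celadon, almost white, 46 mm tall, straight outer wall 42 mm in diameter (narrowing only in the lowest 9 mm), wall 4 mm, about 96 g; it stands loose and upright on the table. The point is on its axis half-way up, 23 mm above its foot; z along its axis, up. Best gripped across the outer wall from above, no more than 35 mm below the rim (the gripper's body may touch the rim otherwise)
- cup_b_center (a point): the second shortest cup: handleless open tea cup, light celadon green, 56 mm tall, straight outer wall 48 mm in diameter (narrowing only in the lowest 9 mm), wall 4 mm, about 106 g; it stands loose and upright on the table. The point is on its axis half-way up, 28 mm above its foot; z along its axis, up. Best gripped across the outer wall from above, no more than 35 mm below the rim (the gripper's body may touch the rim otherwise)
- cup_c_center (a point): the second tallest cup: handleless open tea cup, mid celadon green, 66 mm tall, straight outer wall 54 mm in diameter (narrowing only in the lowest 9 mm), wall 4 mm, about 116 g; it stands loose and upright on the table. The point is on its axis half-way up, 33 mm above its foot; z along its axis, up. Best gripped across the outer wall from above, no more than 35 mm below the rim (the gripper's body may touch the rim otherwise)
- cup_d_center (a point): the tallest cup: handleless open tea cup, deep celadon green, 76 mm tall, straight outer wall 60 mm in diameter (narrowing only in the lowest 9 mm), wall 4 mm, about 126 g; it stands loose and upright on the table. The point is on its axis half-way up, 38 mm above its foot; z along its axis, up. Best gripped across the outer wall from above, no more than 35 mm below the rim (the gripper's body may touch the rim otherwise)
- mark_1: dark round mat, 70 mm in diameter, 4 mm thick, fixed on the light bamboo rail (340 x 90 mm, 16 mm high, fixed on the table); origin at the centre of its underside, so the cup's foot goes 4 mm above it (20 mm above the table). One end of the row; mark_1, 2, 3, 4 stand in this order 80 mm apart along the rail, and each one's +y axis points along the row from mark_1 towards mark_4
- mark_2: dark round mat, 70 mm in diameter, 4 mm thick, fixed on the light bamboo rail (340 x 90 mm, 16 mm high, fixed on the table); origin at the centre of its underside, so the cup's foot goes 4 mm above it (20 mm above the table). In the row between its neighbours; mark_1, 2, 3, 4 stand in this order 80 mm apart along the rail, and each one's +y axis points along the row from mark_1 towards mark_4
- mark_3: dark round mat, 70 mm in diameter, 4 mm thick, fixed on the light bamboo rail (340 x 90 mm, 16 mm high, fixed on the table); origin at the centre of its underside, so the cup's foot goes 4 mm above it (20 mm above the table). In the row between its neighbours; mark_1, 2, 3, 4 stand in this order 80 mm apart along the rail, and each one's +y axis points along the row from mark_1 towards mark_4
- mark_4: dark round mat, 70 mm in diameter, 4 mm thick, fixed on the light bamboo rail (340 x 90 mm, 16 mm high, fixed on the table); origin at the centre of its underside, so the cup's foot goes 4 mm above it (20 mm above the table). One end of the row; mark_1, 2, 3, 4 stand in this order 80 mm apart along the rail, and each one's +y axis points along the row from mark_1 towards mark_4
- teapot: reddish-brown clay teapot, loose, 400 g, round body 90 mm in diameter, 79 mm high; spout reaches 78 mm to its own -x, handle 75 mm to its +x (both roughly across the row). Origin under the centre of the body, on the table. It stands off one end of the rail, 125 mm or so from the last mat; which end varies. Not to be moved
- canister: steel tea canister with a black lid and a white button, loose, 300 g, 77 mm in diameter, 83 mm high; origin at the centre of its underside, on the table. It stands off the other end of the rail from the teapot. Not to be moved. (Fixed and out of the way: a 160 mm square tray, 14 mm high, with a 50 mm high steel strainer, centred 0.85 m straight ahead of the robot base)
Things that resemble listed ones, but are neither listed nor needed, are in the scene too. Leave any pink or yellow look-alike of the part that bears cup_b_center alone.

How it is judged (in metres and radians):
At the end, for the whole second after the job is handed in: Cups upright (0.1 rad), released and at rest, each axis within 12 mm of its mat's centre, foot at mat height (4 mm): tallest on the mat nearest the teapot, then in falling height to the shortest nearest the canister; teapot and canister within 15 mm of where they stood (((horizontal distance between teapot and mark_1 below 0.2 m and horizontal distance between cup_d_center and mark_1 below 0.012 m and horizontal distance between cup_c_center and mark_2 below 0.012 m and horizontal distance between cup_b_center and mark_3 below 0.012 m and horizontal distance between cup_a_center and mark_4 below 0.012 m) or (horizontal distance between teapot and mark_4 below 0.2 m and horizontal distance between cup_d_center and mark_4 below 0.012 m and horizontal distance between cup_c_center and mark_3 below 0.012 m and horizontal distance between cup_b_center and mark_2 below 0.012 m and horizontal distance between cup_a_center and mark_1 below 0.012 m)) and angle between each of cup_a_center, cup_b_center, cup_c_center, cup_d_center's own z axis and vertical below 0.1 rad and height (world z) of cup_a_center between 0.039 and 0.047 m and linear speed of each of cup_a, cup_b, cup_c, cup_d below 0.02 m/s and contact force between each of cup_a, cup_b, cup_c, cup_d and the fingers below 0.1 N and height (world z) of cup_b_center between 0.044 and 0.052 m and height (world z) of cup_c_center between 0.049 and 0.057 m and height (world z) of cup_d_center between 0.054 and 0.062 m and distance of each of teapot, canister from where it was at the start of the episode below 0.015 m); the robot touches nothing.
It fails at once if the teapot is shifted by more than 15 mm or tipped (distance of teapot from where it was at the start of the episode above 0.015 m or angle between teapot's own z axis and vertical above 0.2 rad).
It fails at once if the canister is shifted by more than 15 mm or tipped (distance of canister from where it was at the start of the episode above 0.015 m or angle between canister's own z axis and vertical above 0.2 rad).
It also fails if it takes over 106 s, if anything falls off the work surface, if the arm or the gripper's body presses on something with over 40 N, if the wrist force passes 120 N, or if a joint passes its speed limit or range.

## Working session

There is one attempt and no reset: what is moved stays moved. The work goes in short steps, Python scripts to look and compute and a tool call to move; the robot and the scene stay as the last step left them, time stands still between calls to the robot, and variables do not carry over. Pictures are saved under pics/ and viewed, about 12 in all and at most 16, crops included, and the job is handed in when it is done.

Besides the shell and the picture viewer there is one more tool, called after "Call:" as name(argument=value, ...), one argument or row to a line, values as JSON. drive_tool: Moves the arm, as the interface text tells. Its arguments: {"type":"object","properties":{"series":{"type":"array"}},"required":["series"]}

```bash
mkdir -p pics; ls
cat > h.py <<'E'
from bench import env
import numpy as np, cv2
def snap(n,f=None):
    s=env.get_state(); c=env.camera(n)
    if f: cv2.imwrite('pics/'+f,c['pixels'][:,:,::-1])
    return s,c
E
python3 - <<'E'
from h import *
for n in ('scene','top'):
    s,c=snap(n,n+'0.png'); np.savez(n+'0.npz',**c)
    print(n,c['fx'],c['fy'],c['cx'],c['cy'],c['dist_coeffs'],np.round(c['view'],3).tolist())
a=[cv2.imread(f'pics/{n}0.png') for n in('scene','top')]
s=env.get_state();print(s)
E
```

```text
pics
scene 406.7689208926502 406.7689208926502 270.5519428207819 211.54987360543473 [-0.09260382  0.          0.          0.          0.        ] [[0.148, 0.989, 0.001, -80.88], [0.694, -0.103, -0.713, -295.488], [-0.705, 0.106, -0.702, 1377.371], [0.0, 0.0, 0.0, 1.0]]
top 398.8511309488652 398.8511309488652 280.4091170155466 201.75979913728 [-0.00703613  0.          0.          0.          0.        ] [[0.012, -1.0, 0.02, 16.207], [-0.992, -0.014, -0.126, 495.539], [0.126, -0.018, -0.992, 790.949], [0.0, 0.0, 0.0, 1.0]]
{'time': 0.1, 'qpos': array([-1.34646920e+00,  5.28392317e-01,  1.43379491e+00, -3.64525404e-06,
        1.18139876e+00, -1.78513416e-01]), 'qvel': array([-0.00108225, -0.00165452, -0.00419879, -0.00143073,  0.00095573,
       -0.00167279]), 'effort': array([-9.05832603e-04, -4.43302810e+01, -1.78586769e+01, -3.47016467e-04,
        3.92229980e-03,  7.52026153e-06]), 'ee_pos': array([ 244.89967468, -574.3500801 ,  249.4130942 ]), 'orientation': array([-9.96366947e-04,  9.79782799e-01,  2.00061673e-01, -2.45135620e-05]), 'force': array([-0.41110206,  1.07372477,  0.25318006]), 'ft_torque': array([0.00634534, 0.02784433, 0.01536436]), 'gripper_width': 85.54394308086681}
```

View pics/scene0.png

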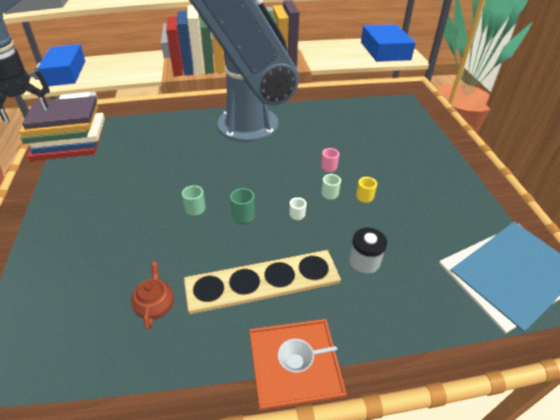

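View pics/top0.png

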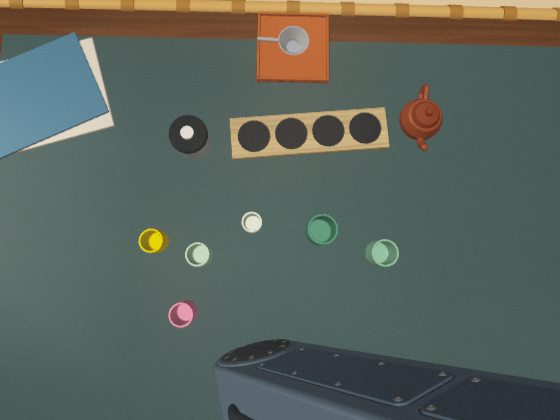

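The top view has robot x pointing up and y to the left. The teapot is at (421,118), off the right (-y) end of the rail. The canister is at (188,134), off the left end. The mats are at (254,136), (291,133), (328,130) and (365,128).

Cup candidates:
- **d:** deep green, (322,229).
- **c:** mid green, (383,253).
- **b:** light green, (197,254). The yellow (151,240) and pink (181,314) cups are look-alikes, so I'll leave them alone. Only the light green one matches b's celadon colour.
- **a:** near-white, (252,222).

Next I'll measure positions and make the enlarged crop.

```bash
cat >> h.py <<'E'
def K(c): return np.array([[c['fx'],0,c['cx']],[0,c['fy'],c['cy']],[0,0,1.]])
def ray(c,uv,T):  # origin, dirs in world; T=world_from_camera
    p=cv2.undistortPoints(np.float64(uv).reshape(-1,1,2),K(c),c['dist_coeffs'])[:,0]
    return T[:3,3],np.c_[p,np.ones(len(p))]@T[:3,:3].T
def plane(o,d,z): return o+d*((z-o[2])/d[:,2])[:,None]
def cloud(c,T):
    v,u=np.mgrid[:420,:560]; o,d=ray(c,np.c_[u.ravel(),v.ravel()],T)
    P=o+d*c['depth'].reshape(-1,1); P[c['depth'].ravel()==0]=np.nan
    return P.reshape(420,560,3)
def circ(P):
    A=np.c_[2*P[:,:2],np.ones(len(P))]; x=np.linalg.lstsq(A,(P[:,:2]**2).sum(1),rcond=None)[0]
    return x[:2],np.sqrt(x[2]+x[:2]@x[:2])
E
cat > m.py <<'E'
from h import *
px=dict(a=(252,222),b=(197,254),c=(383,253),d=(322,229),pot=(421,118),can=(188,134))
H=dict(a=46,b=56,c=66,d=76,pot=79,can=83)
C={}
for n in('top','scene'):
    c=dict(np.load(n+'0.npz')); C[n]=(c,np.linalg.inv(c['view']),)
t,T=C['top']; s,S=C['scene']
Pt=cloud(t,T);Ps=cloud(s,S)
for k,uv in px.items():
    o,d=ray(t,[uv],T); g=plane(o,d,H[k]*.7)[0]
    for n,P in(('top',Pt),('scene',Ps)):
        m=(np.linalg.norm(P[...,:2]-g[:2],axis=2)<48)&(P[...,2]>12); Q=P[m]
        z=np.percentile(Q[:,2],97); R=Q[Q[:,2]>z-8]
        ctr,r=circ(R); print(k,n,'zmax %.0f'%z,len(R),'circ',np.round(ctr),'r %.0f'%r)
for n,(c,Tc) in C.items():
    P=Pt if n=='top' else Ps
    g=cv2.cvtColor(c['pixels'],cv2.COLOR_RGB2HSV)
    w=(g[...,2]<50).astype(np.uint8)
    cs=[q for q in cv2.findContours(w,cv2.RETR_LIST,cv2.CHAIN_APPROX_NONE)[0] if 300<cv2.contourArea(q)<1300]
    for q in cs:
        (u,v),_,_=e=cv2.fitEllipse(q); o,d=ray(c,[(u,v)],Tc); g2=plane(o,d,20)[0]
        if 480<g2[0]<800 and abs(g2[1])<300: print('mat',n,np.round([u,v]),np.round(g2[:2],1),'z depth %.0f'%np.nanmedian(P[int(v)-3:int(v)+4,int(u)-3:int(u)+4,2]), np.round(e[1]))
print('table z',np.nanmedian(Pt[180:200,200:400,2]),np.nanmedian(Ps[220:240,100:170,2]))
cv2.imwrite('pics/crop.png',cv2.resize(t['pixels'][200:335,130:410,::-1],None,fx=2.8,fy=2.8,interpolation=cv2.INTER_CUBIC))
E
python3 m.py
```

```text
a top zmax 48 118 circ [453.  81.] r 19
a scene zmax 48 94 circ [455.  83.] r 19
b top zmax 58 168 circ [387. 185.] r 22
b scene zmax 58 105 circ [389. 188.] r 22
c top zmax 68 196 circ [ 395. -182.] r 25
c scene zmax 67 147 circ [ 397. -180.] r 25
d top zmax 78 199 circ [439. -58.] r 28
d scene zmax 77 168 circ [441. -57.] r 28
pot top zmax 74 135 circ [ 677. -276.] r 13
pot scene zmax 76 65 circ [ 681. -267.] r 9
can top zmax 84 892 circ [624. 210.] r 26
can scene zmax 84 630 circ [628. 212.] r 26
mat scene [369. 242.] [586.2 233.4] z depth 82 [25. 30.]
table z 0.5810195578860089 1.0703691772376942
```

View pics/crop.png

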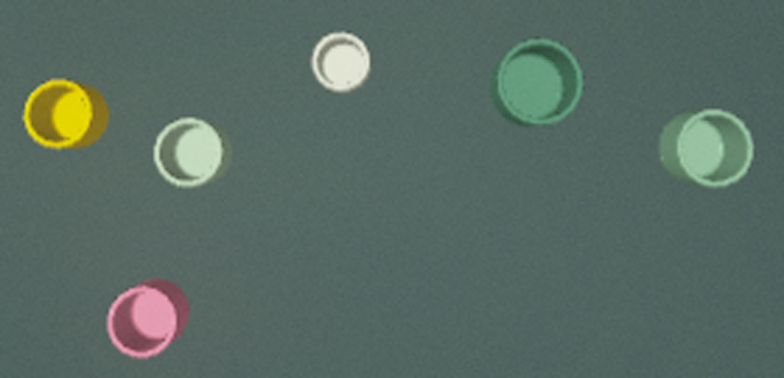

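The crop confirms the four cups: a is near-white at (340,62), b light green at (189,152), c mid green at (714,148) and d deep green at (539,82). The yellow (60,114) and pink (142,322) cups stay untouched. The mat threshold found nothing usable, so I'll fix that.

```bash
cat > m2.py <<'E'
from h import *
import itertools
px={'top':[(254,136),(291,133),(328,130),(365,128)],'scene':[(314,267),(280,274),(245,281),(208,288)]}
E={}
for n in px:
    c=dict(np.load(n+'0.npz')); T=np.linalg.inv(c['view']); P=cloud(c,T); v=c['pixels'].max(2)
    for i,(x,y) in enumerate(px[n]):
        w=(v<45).astype(np.uint8); _,L,st,_=cv2.connectedComponentsWithStats(w)
        m=(L==L[y,x]).astype(np.uint8); q=max(cv2.findContours(m,0,1)[0],key=cv2.contourArea)
        e=cv2.fitEllipse(q); o,d=ray(c,[e[0]],T); E[n,i]=(o,d[0])
        print(n,i,v[y,x],np.round(e[0],1),np.round(e[1]),'at z20',np.round(plane(o,d,20)[0,:2],1),'depth z %.0f'%np.nanmedian(P[y-4:y+5,x-6:x+7,2]))
for i in range(4):
    A=[];b=[]
    for n in px:
        o,d=E[n,i]; d=d/np.linalg.norm(d); M=np.eye(3)-np.outer(d,d); A.append(M); b.append(M@o)
    print('tri',i,np.round(np.linalg.lstsq(np.vstack(A),np.hstack(b),rcond=None)[0],1))
E
python3 m2.py
```

```text
top 0 63 [279.5 209.5] [488. 675.] at z20 [480.4  24.2] depth z 20
top 1 66 [279.5 209.5] [488. 675.] at z20 [480.4  24.2] depth z 20
top 2 66 [279.5 209.5] [488. 675.] at z20 [480.4  24.2] depth z 20
top 3 60 [279.5 209.5] [488. 675.] at z20 [480.4  24.2] depth z 20
scene 0 50 [279.5 209.5] [488. 674.] at z20 [444.5  38.8] depth z 21
scene 1 53 [279.5 209.5] [488. 674.] at z20 [444.5  38.8] depth z 21
scene 2 49 [279.5 209.5] [488. 674.] at z20 [444.5  38.8] depth z 21
scene 3 57 [279.5 209.5] [488. 674.] at z20 [444.5  38.8] depth z 20
tri 0 [477.5  28.7  53.4]
tri 1 [477.5  28.7  53.4]
tri 2 [477.5  28.7  53.4]
tri 3 [477.5  28.7  53.4]
```

```bash
sed -i 's/v<45/v<110/' m2.py; python3 m2.py
```

```text
top 0 63 [253.5 135.8] [30. 31.] at z20 [637.7  81.5] depth z 20
top 1 66 [290.8 133. ] [30. 31.] at z20 [645.2   2.1] depth z 20
top 2 66 [327.8 130.3] [30. 31.] at z20 [652.5 -77.4] depth z 20
top 3 60 [364.7 127.6] [29. 31.] at z20 [ 660.2 -156.8] depth z 20
scene 0 50 [313.1 267.4] [22. 28.] at z20 [641.3  83.3] depth z 21
scene 1 53 [279.1 274.3] [23. 28.] at z20 [648.9   3.9] depth z 21
scene 2 49 [244.1 281.2] [24. 29.] at z20 [656.3 -75.3] depth z 21
scene 3 57 [208.2 288.2] [24. 29.] at z20 [ 663.5 -154.7] depth z 20
tri 0 [638.9  82.8  16.9]
tri 1 [646.4   3.1  16.8]
tri 2 [653.7 -76.5  16.9]
tri 3 [ 661.2 -156.2   17.2]
```

Call:
drive_tool(
  series=[
    [0,0,0,0,0,-0.147,1],
    [0,0,0,0,0,-0.147,1],
    [0,0,0,0,0,-0.147,1],
    [0,0,0,0,0,-0.147,1],
    [0,0,0,0,0,-0.147,1],
    [0,0,0,0,0,-0.147,1],
    [0,0,0,0,0,-0.147,1],
    [0,0,0,0,0,-0.139,1],
  ],
)

```text
time: 0.9
ee_pos: [244.9, -574.5, 249.7]
orientation: [-0.001, 0.705, 0.709, 0.0]
force: [-0.3, -0.4, -0.1]
gripper_width: 85.3
```

Four mats triangulate to z≈17–20, matching the 20 mm top. Averaged centres are M0 (639.5,82.5), M1 (647,3), M2 (654.5,-76.5) and M3 (662,-156), with the teapot next to M3. The plan is d→M3, c→M2, b→M1, a→M0. The tool x axis now points along world +y and tool y along world +x.

Call:
drive_tool(
  series=[
    [0.039,0.015,0,0,0,0,1],
    [0.039,0.015,0,0,0,0,1],
    [0.039,0.015,0,0,0,0,1],
    [0.039,0.015,0,0,0,0,1],
    [0.039,0.015,0,0,0,0,1],
    [0.039,0.015,0,0,0,0,1],
    [0.039,0.015,0,0,0,0,1],
    [0.039,0.015,0,0,0,0,1],
    [0.039,0.015,0,0,0,0,1],
    [0.039,0.015,0,0,0,0,1],
  ],
)

```text
time: 1.9
ee_pos: [395.2, -183.2, 250.2]
orientation: [-0.0, 0.707, 0.707, 0.0]
force: [0.2, -0.0, -0.0]
gripper_width: 85.4
```

```bash
cat >> h.py <<'E'
def wristT(s,c):
    w,x,y,z=s['orientation']; from scipy.spatial.transform import Rotation as R
    T=np.eye(4);T[:3,:3]=R.from_quat([x,y,z,w]).as_matrix();T[:3,3]=s['ee_pos'];return T@c['tool_from_camera']
def rim(g,zr,f=None,lo=8,n='wrist'):
    s,c=snap(n,f); P=cloud(c,wristT(s,c) if n=='wrist' else np.linalg.inv(c['view']))
    Q=P[(np.linalg.norm(P[...,:2]-g,axis=2)<45)&(abs(P[...,2]-zr)<lo)]
    ct,r=circ(Q); print(n,len(Q),'rim z %.0f'%np.percentile(Q[:,2],95),'ctr',np.round(ct,1),'r %.1f'%r,'tcp',np.round(s['ee_pos'],1),'t %.1f'%s['time'])
    return ct
E
python3 -c "
from h import *
rim((396,-181),66,'w1.png')"
```

```text
wrist 955 rim z 67 ctr [ 395.8 -182.6] r 24.7 tcp [ 395.2 -183.2  250.2] t 1.9
```

View pics/w1.png

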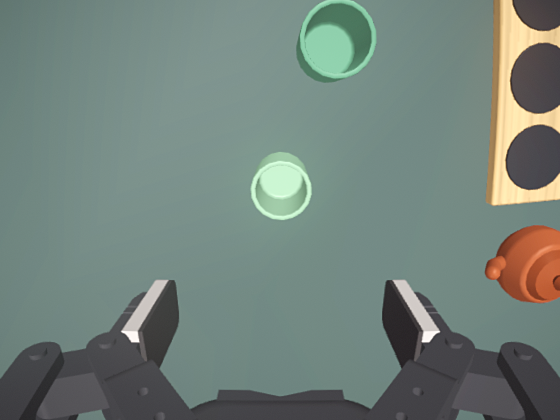

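The wrist view shows cup c at (281,190) with the pads either side below it. Its rim centre is at (395.8,-182.6), which agrees with the earlier measurement. I'll descend and grip.

Call:
drive_tool(
  series=[
    [0.001,0.001,0.04,0,0,0,1],
    [0,0,0.04,0,0,0,1],
    [0,0,0.04,0,0,0,1],
    [0,0,0.04,0,0,0,1],
    [0,0,0.03,0,0,0,1],
    [0,0,0.018,0,0,0,1],
    [0,0,0,0,0,0,1],
    [0,0,0,0,0,0,1],
  ],
)

```text
time: 2.75
ee_pos: [395.9, -184.0, 42.2]
orientation: [-0.0, 0.707, 0.707, -0.0]
force: [-0.2, -0.1, 0.7]
gripper_width: 85.5
```

Call:
drive_tool(
  series=[
    [0,0,0,0,0,0,-1],
    [0,0,0,0,0,0,-1],
    [0,0,0,0,0,0,-1],
    [0,0,0,0,0,0,-1],
    [0,0,0,0,0,0,-1],
    [0,0,0,0,0,0,-1],
    [0,0,0,0,0,0,-1],
    [0,0,0,0,0,0,-1],
  ],
)

```text
time: 3.55
ee_pos: [396.5, -184.4, 43.8]
orientation: [0.001, 0.707, 0.707, 0.0]
force: [-0.4, -0.0, 7.4]
gripper_width: 52.4
```

Call:
drive_tool(
  series=[
    [0,0,-0.03,0,0,0,-1],
    [0,0,-0.04,0,0,0,-1],
    [0,0,-0.04,0,0,0,-1],
    [0,0,-0.03,0,0,0,-1],
    [0.018,0.043,0,0,0,0,-1],
    [0.018,0.043,0,0,0,0,-1],
    [0.018,0.043,0,0,0,0,-1],
    [0.018,0.043,0,0,0,0,-1],
    [0.018,0.043,0,0,0,0,-1],
    [0.016,0.043,0,0,0,0,-1],
  ],
)

```text
time: 4.55
ee_pos: [655.0, -76.4, 183.0]
orientation: [0.0, 0.707, 0.707, -0.0]
force: [0.3, -0.7, -1.7]
gripper_width: 52.9
```

```bash
python3 -c "
from h import *
s,c=snap('wrist','w2.png');print(s['ee_pos'],s['gripper_width'],s['force'])
rim((654.5,-76.5),200,lo=60)
rim((654.5,-76.5),200,lo=60,n='scene')"
```

```text
[655.04871645 -76.43950675 183.01321553] 52.91329481545085 [ 0.27932079 -0.67594812 -1.68074823]
wrist 43519 rim z 248 ctr [654.8 -71.1] r 27.9 tcp [663.2 -74.4 183.6] t 4.6
scene 661 rim z 252 ctr [665.2 -72.5] r 24.8 tcp [659.5 -75.7 183.3] t 4.7
```

View pics/w2.png

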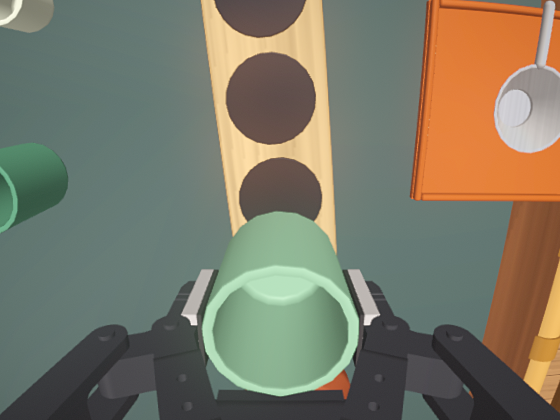

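The cup is held upright between the pads at (280,330). Mats M2, M1 and M0 show at (280,195), (271,98) and (262,10). I'll settle first, then measure the held cup and M1 from here.

Call:
drive_tool(
  series=[
    [0,0,0,0,0,0,-1],
    [0,0,0,0,0,0,-1],
    [0,0,0,0,0,0,-1],
  ],
)

```text
time: 5.0
ee_pos: [652.7, -78.5, 182.5]
orientation: [-0.0, 0.708, 0.707, -0.0]
force: [-0.5, -1.0, -0.5]
gripper_width: 52.7
```

```bash
cat >> h.py <<'E'
def mats(c,T,seeds,thr=110):
    v=c['pixels'].max(2); L=cv2.connectedComponents((v<thr).astype(np.uint8))[1]
    for x,y in seeds:
        q=max(cv2.findContours((L==L[y,x]).astype(np.uint8),0,1)[0],key=cv2.contourArea)
        o,d=ray(c,q[:,0],T); ct,r=circ(plane(o,d,20)); print('mat',(x,y),np.round(ct,1),'r %.1f'%r)
def held(s,c,T):
    P=cloud(c,T); t=s['ee_pos']; z=P[...,2]
    m=(np.linalg.norm(P[...,:2]-t[:2],axis=2)<40)&(z>t[2]+5)&(z<t[2]+45)
    px=c['pixels'].astype(int); m&=(px[...,1]>px[...,0]-6)&(px[...,1]>px[...,2]+3)&(px[...,1]>60)
    zz=np.percentile(P[m][:,2],98); Q=P[m&(z>zz-5)]; ct,r=circ(Q)
    print('held n',len(Q),'rim z-tcp %.1f'%(zz-t[2]),'ctr-tcp',np.round(ct-t[:2],1),'r %.1f'%r,'tcp',np.round(t,1))
E
python3 -c "
from h import *
s,c=snap('wrist');T=wristT(s,c);mats(c,T,[(271,98)]);held(s,c,T)"
```

```text
mat (271, 98) [647.3   1.2] r 33.4
held n 6468 rim z-tcp 23.0 ctr-tcp [-0.9  2.6] r 24.9 tcp [652.7 -78.5 182.5]
```

Call:
drive_tool(
  series=[
    [-0.001,0.002,0.03,0,0,0,-1],
    [0,0,0.04,0,0,0,-1],
    [0,0,0.03,0,0,0,-1],
    [0,0,0.012,0,0,0,-1],
    [0,0,0.004,0,0,0,-1],
    [0,0,0,0,0,0,-1],
    [0,0,0.003,0,0,0,-1],
    [0,0,0,0,0,0,-1],
  ],
)

```text
time: 5.85
ee_pos: [656.9, -79.2, 64.7]
orientation: [0.001, 0.707, 0.707, 0.001]
force: [-1.3, 0.7, -1.5]
gripper_width: 53.0
```

Call:
drive_tool(
  series=[
    [0,-0.001,0.001,0,0,0,-1],
    [0,0,0.001,0,0,0,-1],
    [0,0,0,0,0,0,-1],
  ],
)

```text
time: 6.15
ee_pos: [656.2, -79.2, 63.9]
orientation: [0.001, 0.707, 0.707, 0.001]
force: [-0.8, 0.8, 7.3]
gripper_width: 52.5
```

Call:
drive_tool(
  series=[
    [0,0,0,0,0,0,1],
    [0,0,0,0,0,0,1],
    [0,0,0,0,0,0,1],
    [0,0,0,0,0,0,1],
    [0,0,0,0,0,0,1],
    [0,0,-0.02,0,0,0,1],
    [0,0,-0.04,0,0,0,1],
    [0,0,-0.04,0,0,0,1],
    [0,0,-0.04,0,0,0,1],
  ],
)

```text
time: 7.05
ee_pos: [654.7, -78.9, 202.3]
orientation: [-0.0, 0.707, 0.707, -0.0]
force: [0.4, 0.3, -0.3]
gripper_width: 85.7
```

Call:
drive_tool(
  series=[
    [0.004,-0.036,0,0,0,0,1],
    [0.004,-0.036,0,0,0,0,1],
    [0.004,-0.036,0,0,0,0,1],
    [0.004,-0.036,0,0,0,0,1],
    [0.003,-0.036,0,0,0,0,1],
    [0.002,-0.035,0,0,0,0,1],
    [0,0,0,0,0,0,1],
    [0,0,0,0,0,0,1],
  ],
)

```text
time: 7.85
ee_pos: [439.9, -58.0, 201.6]
orientation: [0.0, 0.707, 0.707, 0.0]
force: [1.1, 0.0, 0.1]
gripper_width: 85.7
```

```bash
python3 -c "
from h import *
rim((440,-57.5),76)
rim((654.5,-76.5),86,n='scene')
rim((654.5,-76.5),86,n='top')"
```

```text
wrist 1622 rim z 77 ctr [439.6 -58.8] r 27.6 tcp [439.9 -58.  201.6] t 7.8
scene 228 rim z 88 ctr [657.5 -75.4] r 24.8 tcp [441.2 -58.4 201.7] t 7.9
top 202 rim z 88 ctr [654.3 -77.1] r 24.8 tcp [441.7 -58.6 201.7] t 8.0
```

Cup c sits within 2 mm of M2 in both views. Next is d.

Call:
drive_tool(
  series=[
    [0,-0.001,0.03,0,0,0,1],
    [0,0,0.04,0,0,0,1],
    [0,0,0.04,0,0,0,1],
    [0,0,0.03,0,0,0,1],
    [0,0,0.012,0,0,0,1],
    [0,0,0,0,0,0,1],
    [0,0,0,0,0,0,1],
  ],
)

```text
time: 8.7
ee_pos: [440.0, -58.2, 49.0]
orientation: [0.0, 0.707, 0.707, 0.0]
force: [-0.0, 0.1, 0.5]
gripper_width: 85.5
```

Call:
drive_tool(
  series=[
    [0,0,0,0,0,0,-1],
    [0,0,0,0,0,0,-1],
    [0,0,0,0,0,0,-1],
    [0,0,0,0,0,0,-1],
    [0,0,0,0,0,0,-1],
    [0,0,0,0,0,0,-1],
    [0,0,0,0,0,0,-1],
    [0,0,0,0,0,0,-1],
  ],
)

```text
time: 9.5
ee_pos: [439.8, -58.2, 50.6]
orientation: [0.001, 0.707, 0.707, 0.001]
force: [-0.0, 0.3, 6.2]
gripper_width: 58.6
```

Call:
drive_tool(
  series=[
    [0,0,-0.03,0,0,0,-1],
    [0,0,-0.04,0,0,0,-1],
    [0,0,-0.04,0,0,0,-1],
    [0,0,-0.04,0,0,0,-1],
    [-0.02,0.045,0,0,0,0,-1],
    [-0.02,0.045,0,0,0,0,-1],
    [-0.02,0.045,0,0,0,0,-1],
    [-0.02,0.045,0,0,0,0,-1],
    [-0.019,0.042,0,0,0,0,-1],
    [0,0,0,0,0,0,-1],
  ],
)

```text
time: 10.5
ee_pos: [666.5, -160.3, 199.7]
orientation: [0.004, 0.708, 0.707, 0.001]
force: [-1.2, 0.3, -0.6]
gripper_width: 58.2
```

Call:
drive_tool(
  series=[
    [0,0,0,0,0,0,-1],
    [0,0,0,0,0,0,-1],
    [0,0,0,0,0,0,-1],
  ],
)

```text
time: 10.8
ee_pos: [659.5, -156.0, 199.4]
orientation: [-0.001, 0.707, 0.707, -0.0]
force: [0.1, 0.8, -1.3]
gripper_width: 58.0
```

```bash
python3 -c "
from h import *
s,c=snap('wrist','w3.png');T=wristT(s,c);held(s,c,T)"
```

```text
held n 5414 rim z-tcp 25.9 ctr-tcp [-0.4  0.3] r 27.4 tcp [ 659.5 -156.   199.4]
```

View pics/w3.png

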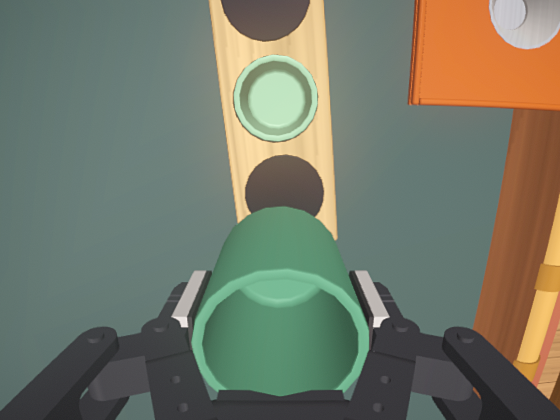

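Cup d is held upright at (280,340). Cup c is on its mat at (276,98) with M3 partly visible at (284,190). I'll lower d now.

Call:
drive_tool(
  series=[
    [-0.001,0.002,0.03,0,0,0,-1],
    [0,0,0.04,0,0,0,-1],
    [0,0,0.03,0,0,0,-1],
    [0,0,0.02,0,0,0,-1],
    [0,0,0.006,0,0,0,-1],
    [0,0,0,0,0,0,-1],
    [0,0,0.001,0,0,0,-1],
    [0,0,0,0,0,0,-1],
  ],
)

```text
time: 11.65
ee_pos: [664.0, -158.3, 74.0]
orientation: [0.001, 0.707, 0.707, 0.001]
force: [-0.6, 0.7, -1.1]
gripper_width: 57.9
```

Call:
drive_tool(
  series=[
    [0.001,-0.001,0.001,0,0,0,-1],
    [0,0,0.001,0,0,0,-1],
    [0,0,0.001,0,0,0,-1],
    [0,0,0,0,0,0,-1],
    [0,0,0,0,0,0,-1],
  ],
)

```text
time: 12.15
ee_pos: [662.2, -156.9, 70.7]
orientation: [0.0, 0.707, 0.707, 0.0]
force: [-3.3, -0.2, 4.8]
gripper_width: 58.5
```

Call:
drive_tool(
  series=[
    [0,0,0,0,0,0,1],
    [0,0,0,0,0,0,1],
    [0,0,0,0,0,0,1],
    [0,0,0,0,0,0,1],
    [0,0,0,0,0,0,1],
    [0,0,-0.02,0,0,0,1],
    [0,0,-0.04,0,0,0,1],
    [0,0,-0.04,0,0,0,1],
    [0,0,-0.04,0,0,0,1],
  ],
)

```text
time: 13.05
ee_pos: [661.7, -156.8, 210.4]
orientation: [-0.0, 0.707, 0.707, -0.0]
force: [0.9, -0.1, -0.2]
gripper_width: 85.3
```

Call:
drive_tool(
  series=[
    [0.038,-0.03,0,0,0,0,1],
    [0.038,-0.03,0,0,0,0,1],
    [0.038,-0.03,0,0,0,0,1],
    [0.038,-0.03,0,0,0,0,1],
    [0.038,-0.03,0,0,0,0,1],
    [0.038,-0.03,0,0,0,0,1],
    [0.038,-0.03,0,0,0,0,1],
    [0.038,-0.03,0,0,0,0,1],
    [0.038,-0.032,0,0,0,0,1],
    [0,0,0,0,0,0,1],
  ],
)

```text
time: 14.05
ee_pos: [384.2, 188.1, 209.1]
orientation: [-0.002, 0.705, 0.709, -0.002]
force: [-0.6, -1.1, -0.5]
gripper_width: 85.8
```

Call:
drive_tool(
  series=[
    [0,0,0,0,0,0,1],
    [0,0,0,0,0,0,1],
    [0,0,0,0,0,0,1],
  ],
)

```text
time: 14.35
ee_pos: [391.5, 184.2, 209.4]
orientation: [0.0, 0.708, 0.706, 0.0]
force: [-0.1, 0.4, 0.5]
gripper_width: 85.4
```

```bash
python3 -c "
from h import *
rim((388,186.5),56,'w4.png')
rim((662,-156),96,n='scene')
rim((662,-156),96,n='top')"
```

```text
wrist 1031 rim z 57 ctr [388.  185.4] r 21.7 tcp [391.5 184.2 209.4] t 14.3
scene 251 rim z 98 ctr [ 663.4 -155.8] r 27.9 tcp [391.4 184.1 209.3] t 14.4
top 254 rim z 98 ctr [ 660.2 -157.4] r 27.8 tcp [391.1 184.1 209.3] t 14.4
```

View pics/w4.png

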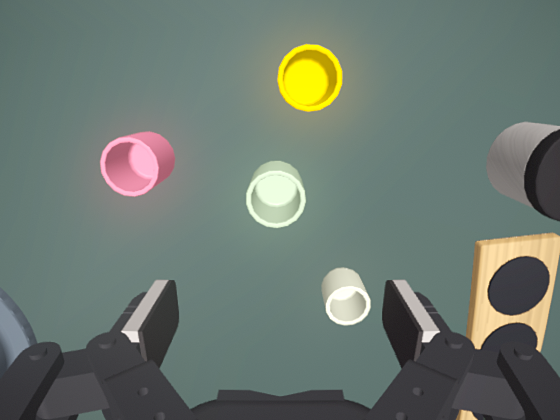

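Cup d is on M3 within 1 mm in both views. The wrist view shows b at (275,195), with pink (135,165) and yellow (310,78) clear of the finger path along x.

Call:
drive_tool(
  series=[
    [0.001,-0.003,0.03,0,0,0,1],
    [0,0,0.04,0,0,0,1],
    [0,0,0.04,0,0,0,1],
    [0,0,0.03,0,0,0,1],
    [0,0,0.02,0,0,0,1],
    [0,0,0.014,0,0,0,1],
    [0,0,0,0,0,0,1],
    [0,0,0,0,0,0,1],
  ],
)

```text
time: 15.3
ee_pos: [387.4, 185.7, 35.2]
orientation: [-0.0, 0.707, 0.707, -0.0]
force: [-0.1, -0.2, 0.4]
gripper_width: 85.0
```

Call:
drive_tool(
  series=[
    [0,0,0,0,0,0,-1],
    [0,0,0,0,0,0,-1],
    [0,0,0,0,0,0,-1],
    [0,0,0,0,0,0,-1],
    [0,0,0,0,0,0,-1],
    [0,0,0,0,0,0,-1],
    [0,0,0,0,0,0,-1],
    [0,0,0,0,0,0,-1],
  ],
)

```text
time: 16.1
ee_pos: [387.6, 186.2, 36.5]
orientation: [0.001, 0.707, 0.707, 0.001]
force: [-0.1, -0.1, 5.8]
gripper_width: 47.6
```

Call:
drive_tool(
  series=[
    [0,0,-0.03,0,0,0,-1],
    [0,0,-0.04,0,0,0,-1],
    [0,0,-0.04,0,0,0,-1],
    [0,0,-0.04,0,0,0,-1],
    [-0.031,0.043,0,0,0,0,-1],
    [-0.031,0.043,0,0,0,0,-1],
    [-0.031,0.043,0,0,0,0,-1],
    [-0.031,0.043,0,0,0,0,-1],
    [-0.031,0.043,0,0,0,0,-1],
    [-0.029,0.043,0,0,0,0,-1],
  ],
)

```text
time: 17.1
ee_pos: [632.0, 10.5, 185.6]
orientation: [-0.0, 0.707, 0.707, -0.0]
force: [0.5, 0.4, -1.7]
gripper_width: 47.3
```

Call:
drive_tool(
  series=[
    [0,0,0,0,0,0,-1],
    [0,0,0,0,0,0,-1],
    [0,0,0,0,0,0,-1],
    [0,0,0,0,0,0,-1],
    [0,0,0,0,0,0,-1],
  ],
)

```text
time: 17.6
ee_pos: [630.2, 13.0, 185.5]
orientation: [-0.0, 0.707, 0.708, -0.0]
force: [-0.0, 0.1, -0.8]
gripper_width: 47.2
```

```bash
python3 -c "
from h import *
s,c=snap('wrist','w5.png');T=wristT(s,c);held(s,c,T)"
```

```text
held n 422 rim z-tcp 36.5 ctr-tcp [-26.1  11.4] r 2.1 tcp [630.2  13.  185.5]
```

View pics/w5.png

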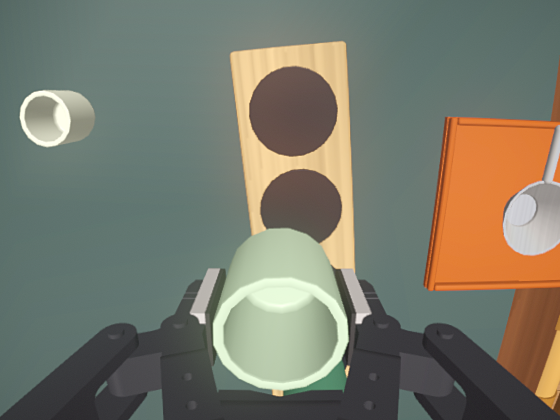

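Cup b is held at (281,335). M0 is at (293,110) and M1 at (301,205). The move fell short of target by (17,-11) mm because of the speed limit, so I'll correct that and then measure.

Call:
drive_tool(
  series=[
    [-0.011,0.017,0,0,0,0,-1],
    [0,0,0.02,0,0,0,-1],
    [0,0,0.02,0,0,0,-1],
    [0,0,0,0,0,0,-1],
    [0,0,0,0,0,0,-1],
    [0,0,0,0,0,0,-1],
  ],
)

```text
time: 18.25
ee_pos: [648.9, 1.0, 146.5]
orientation: [0.001, 0.707, 0.707, 0.001]
force: [0.6, 0.3, -1.4]
gripper_width: 47.8
```

```bash
python3 -c "
from h import *
s,c=snap('wrist','w6.png');T=wristT(s,c);mats(c,T,[(280,100)])
P=cloud(c,T);t=s['ee_pos'];z=P[...,2];m=(c['pixels'].min(2)>110)&(np.linalg.norm(P[...,:2]-t[:2],axis=2)<30)&(z>t[2]+10)&(z<t[2]+28);z9=np.percentile(z[m],98);Q=P[m&(z>z9-5)]
print(len(Q),z9-t[2],circ(Q)[0]-t[:2],circ(Q)[1],t)"
```

```text
mat (280, 100) [639.7  80.9] r 33.6
5077 20.755335477701493 [-0.26006563  0.27018936] 22.125881925936394 [648.92096045   1.04055737 146.5221708 ]
```

Call:
drive_tool(
  series=[
    [0.001,-0.001,0.03,0,0,0,-1],
    [0,0,0.03,0,0,0,-1],
    [0,0,0.02,0,0,0,-1],
    [0,0,0.008,0,0,0,-1],
    [0,0,0,0,0,0,-1],
    [0,0,0,0,0,0,-1],
  ],
)

```text
time: 18.9
ee_pos: [648.3, 1.8, 58.5]
orientation: [0.001, 0.707, 0.707, 0.001]
force: [0.8, 1.5, -1.7]
gripper_width: 47.7
```

Call:
drive_tool(
  series=[
    [0,-0.001,0.001,0,0,0,-1],
    [0,0,0.001,0,0,0,-1],
    [0,0,0.001,0,0,0,-1],
    [0,0,0,0,0,0,-1],
    [0,0,0,0,0,0,-1],
  ],
)

```text
time: 19.4
ee_pos: [646.8, 1.8, 56.5]
orientation: [0.001, 0.707, 0.707, 0.0]
force: [-2.3, 0.2, 7.4]
gripper_width: 47.8
```

Call:
drive_tool(
  series=[
    [0,0,0,0,0,0,1],
    [0,0,0,0,0,0,1],
    [0,0,0,0,0,0,1],
    [0,0,0,0,0,0,1],
    [0,0,0,0,0,0,1],
    [0,0,-0.02,0,0,0,1],
    [0,0,-0.04,0,0,0,1],
    [0,0,-0.04,0,0,0,1],
    [0,0,-0.04,0,0,0,1],
  ],
)

```text
time: 20.3
ee_pos: [645.9, 1.9, 195.3]
orientation: [-0.0, 0.707, 0.707, -0.0]
force: [1.2, 0.4, -0.0]
gripper_width: 85.6
```

Call:
drive_tool(
  series=[
    [0.016,-0.038,0,0,0,0,1],
    [0.016,-0.038,0,0,0,0,1],
    [0.016,-0.039,0,0,0,0,1],
    [0.016,-0.039,0,0,0,0,1],
    [0.016,-0.039,0,0,0,0,1],
    [0,0,0,0,0,0,1],
    [0,0,0,0,0,0,1],
    [0,0,0,0,0,0,1],
    [0,0,0,0,0,0,1],
  ],
)

```text
time: 21.2
ee_pos: [455.1, 81.4, 194.5]
orientation: [0.001, 0.707, 0.707, 0.001]
force: [-0.2, -0.7, 0.3]
gripper_width: 85.6
```

```bash
python3 -c "
from h import *
rim((454,82),46)
rim((647,2),76,n='scene')
rim((647,2),76,n='top')"
```

```text
wrist 917 rim z 47 ctr [454.   80.8] r 18.7 tcp [455.1  81.4 194.5] t 21.2
scene 182 rim z 78 ctr [648.3   3.2] r 21.9 tcp [454.8  81.4 194.4] t 21.2
top 177 rim z 78 ctr [645.    1.1] r 21.8 tcp [454.5  81.4 194.2] t 21.3
```

Cup b is within 1 mm of M1. Now a.

Call:
drive_tool(
  series=[
    [-0.001,-0.001,0.03,0,0,0,1],
    [0,0,0.04,0,0,0,1],
    [0,0,0.04,0,0,0,1],
    [0,0,0.03,0,0,0,1],
    [0,0,0.018,0,0,0,1],
    [0,0,0.01,0,0,0,1],
    [0,0,0,0,0,0,1],
    [0,0,0,0,0,0,1],
  ],
)

```text
time: 22.15
ee_pos: [452.8, 80.8, 26.6]
orientation: [0.0, 0.707, 0.707, 0.0]
force: [0.0, 0.0, 0.0]
gripper_width: 85.3
```

Call:
drive_tool(
  series=[
    [0,0,0,0,0,0,-1],
    [0,0,0,0,0,0,-1],
    [0,0,0,0,0,0,-1],
    [0,0,0,0,0,0,-1],
    [0,0,0,0,0,0,-1],
    [0,0,0,0,0,0,-1],
    [0,0,0,0,0,0,-1],
    [0,0,0,0,0,0,-1],
  ],
)

```text
time: 22.95
ee_pos: [452.9, 80.9, 27.4]
orientation: [0.001, 0.707, 0.707, 0.001]
force: [-0.1, -0.2, 6.8]
gripper_width: 41.1
```

Call:
drive_tool(
  series=[
    [0,0,-0.03,0,0,0,-1],
    [0,0,-0.04,0,0,0,-1],
    [0,0,-0.04,0,0,0,-1],
    [0,0,-0.02,0,0,0,-1],
    [0,0.037,0,0,0,0,-1],
    [0,0.037,0,0,0,0,-1],
    [0,0.037,0,0,0,0,-1],
    [0.001,0.037,0,0,0,0,-1],
    [0,0.038,0,0,0,0,-1],
    [0,0,0,0,0,0,-1],
  ],
)

```text
time: 23.95
ee_pos: [643.8, 81.3, 157.0]
orientation: [0.003, 0.707, 0.707, 0.003]
force: [-1.0, -0.2, -0.3]
gripper_width: 41.3
```

Call:
drive_tool(
  series=[
    [0,0,0,0,0,0,-1],
    [0,0,0,0,0,0,-1],
    [0,0,0,0,0,0,-1],
    [0,0,0,0,0,0,-1],
  ],
)

```text
time: 24.35
ee_pos: [637.2, 82.0, 156.4]
orientation: [-0.0, 0.707, 0.707, -0.0]
force: [0.5, 0.4, -0.0]
gripper_width: 41.4
```

```bash
python3 -c "
from h import *
s,c=snap('wrist','w7.png');T=wristT(s,c)
P=cloud(c,T);t=s['ee_pos'];z=P[...,2];m=(c['pixels'].min(2)>110)&(np.linalg.norm(P[...,:2]-t[:2],axis=2)<24)&(z>t[2]+10)&(z<t[2]+28);z9=np.percentile(z[m],98);Q=P[m&(z>z9-5)]
print(len(Q),z9-t[2],circ(Q)[0]-t[:2],circ(Q)[1],t)"
```

```text
4260 19.45274440673441 [-0.22734703  0.48636859] 18.787026087440182 [637.2026451   82.02498832 156.43784408]
```

View pics/w7.png

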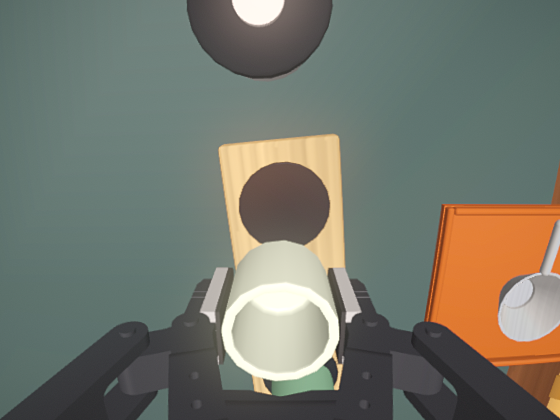

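Cup a is held at (281,330), just over M0 at (285,205). The canister at (260,25) is well clear.

Call:
drive_tool(
  series=[
    [0,0.002,0.03,0,0,0,-1],
    [0,0,0.03,0,0,0,-1],
    [0,0,0.03,0,0,0,-1],
    [0,0,0.014,0,0,0,-1],
    [0,0,0.002,0,0,0,-1],
    [0,0,0,0,0,0,-1],
    [0,0,0,0,0,0,-1],
  ],
)

```text
time: 25.1
ee_pos: [641.5, 81.9, 51.9]
orientation: [0.001, 0.707, 0.707, 0.001]
force: [-0.4, -0.7, -0.6]
gripper_width: 40.8
```

Call:
drive_tool(
  series=[
    [0,-0.001,0.001,0,0,0,-1],
    [0,0,0.001,0,0,0,-1],
    [0,0,0.001,0,0,0,-1],
    [0,0,0.001,0,0,0,-1],
    [0,0,0,0,0,0,-1],
    [0,0,0,0,0,0,-1],
  ],
)

```text
time: 25.7
ee_pos: [639.5, 81.9, 47.5]
orientation: [0.0, 0.707, 0.707, 0.0]
force: [-2.1, -0.3, 5.1]
gripper_width: 40.7
```

Call:
drive_tool(
  series=[
    [0,0,0,0,0,0,1],
    [0,0,0,0,0,0,1],
    [0,0,0,0,0,0,1],
    [0,0,0,0,0,0,1],
    [0,0,0,0,0,0,1],
    [0,0,-0.02,0,0,0,1],
    [0,0,-0.04,0,0,0,1],
    [0,0,-0.04,0,0,0,1],
    [0,0,-0.04,0,0,0,1],
    [0,0,-0.04,0,0,0,1],
  ],
)

```text
time: 26.7
ee_pos: [638.9, 81.9, 227.7]
orientation: [-0.0, 0.707, 0.707, -0.0]
force: [0.0, -0.4, -1.0]
gripper_width: 85.1
```

Call:
drive_tool(
  series=[
    [0,-0.035,0,0,0,0,1],
    [0,-0.035,0,0,0,0,1],
    [0,-0.035,0,0,0,0,1],
    [0,-0.035,0,0,0,0,1],
    [0,-0.03,0,0,0,0,1],
    [0,0,0,0,0,0,1],
    [0,0,0,0,0,0,1],
    [0,0,0,0,0,0,1],
  ],
)

```text
time: 27.5
ee_pos: [470.9, 81.7, 226.7]
orientation: [0.001, 0.707, 0.707, 0.001]
force: [0.4, -0.2, 0.4]
gripper_width: 85.3
```

```bash
python3 -c "
from h import *
for g,z in (((639.5,82),66),((647,2),76),((654.5,-76.5),86),((662,-156),96),((626,211),83)):
  for n in('top','scene'): rim(g,z,n=n)
snap('top','end.png')"
```

```text
top 4 rim z 67 ctr [664.4  74.5] r 8.0 tcp [470.9  81.7 226.7] t 27.5
scene 155 rim z 68 ctr [641.1  83.7] r 18.9 tcp [470.9  81.7 226.6] t 27.6
top 110 rim z 78 ctr [645.1   1.1] r 21.8 tcp [470.8  81.7 226.4] t 27.6
scene 184 rim z 78 ctr [648.6   3.2] r 21.8 tcp [470.5  81.8 226.3] t 27.6
top 211 rim z 88 ctr [654.3 -77. ] r 24.9 tcp [470.3  81.8 226.2] t 27.7
scene 232 rim z 88 ctr [657.6 -75.3] r 24.9 tcp [470.   81.8 226.2] t 27.8
top 254 rim z 98 ctr [ 660.2 -157.3] r 27.7 tcp [469.8  81.8 226.1] t 27.8
scene 258 rim z 98 ctr [ 663.5 -155.7] r 27.9 tcp [469.6  81.9 226.1] t 27.9
top 11 rim z 78 ctr [647.9 206.8] r 14.3 tcp [469.5  81.9 226.2] t 27.9
scene 669 rim z 84 ctr [627.6 212.3] r 26.8 tcp [469.4  81.9 226.2] t 27.9
```

View pics/end.png

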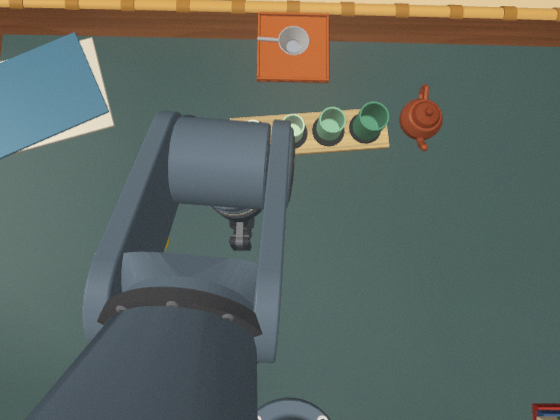

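The end view shows b, c and d on their mats at (292,127), (331,122) and (373,118). The teapot is still at (421,118). The arm hides a and the canister here, but the scene view covers both: a is within 1 mm of M0 and the canister has not moved.

```bash
python3 -c "
from h import *
print(env.hand_in())"
```

```text
the job is handed in; nothing more can be done
None
```

All four cups now stand on the rail in order of height, with the tallest (d) on the mat by the teapot, then c, b, and the shortest (a) by the canister. I handed the job in at about 28 s on the robot's clock; it reports no verdict.

- **Cup positions:** in the last scene view each cup was within about 1.5 mm of its mat's centre. The rims were at 68, 78, 88 and 98 mm. That is about 2 mm above the nominal heights, the same offset seen when the cups stood on the table. The gripper was open and clear of everything.
- **Teapot and canister:** the canister measured within 1 mm of where it started. I checked the teapot only by eye, and it was at the same place in the top view as before.
- **Checks that failed or disagreed:**
  - The arm hid a and the canister from the top camera at the end, so those two rest on the scene view alone.
  - The top and scene cameras differ by a steady 2–4 mm, within their calibration, so I compared each cup with its mat in the same view.
  - The move carrying b stopped 20 mm short because of the speed limit; I corrected that before lowering the cup.

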